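# Take the primed leg out of the painting jig and show its tenon to the inspection camera

### The arm

A 6-joint arm with a two-finger parallel gripper is mounted at the origin on the work surface. World frame = base frame: x ahead of the robot, y to its left, z up, the work surface at z = 0. Lengths are in m, angles in rad, forces in N, time in s.
With the tool pointing down it reaches from about 0.375 to 0.975 m from the base axis. Payload 3.8 kg.
Tool frame: the origin (TCP) lies midway between the tips of the shut fingers; the grasp point (between the pads) lies 19 mm behind it; z points along the fingers, y is the line along which they close (so a half turn about z gives the same grasp; the last joint's range is limited). The gripper opens to 85 mm and grips with 20 to 120 N. Pads are 22 mm wide; open, the fingers measure 114 mm over their backs; the gripper's body (76 mm by 85 mm) begins 54 mm behind the grasp point. The pads swing forward as they close: fully open they stand 13 mm farther back than shut.
Start: joints at [1.154, 0.264, 1.604, -0, 1.274, -0.037], TCP at [0.25, 0.627, 0.231] pointing down, gripper open.
Joint ranges: [-2.63, 2.63], [-0.94, 2.18], [0.31, 2.57], [-1.31, 4.45], [0, 2.66], [-2.55, 2.55]. Speed limits (rad/s): [2.57, 2.57, 3.14, 3.14, 3.14, 3.14].

### API

Orientations are given as a rotation vector (axis times angle).
In Python, from workcell import bot gives the robot as it stands.
- The arm moves only by the tool servo_tool, never from a script. Its argument "series" is a list of rows, each a list of 7 numbers: the shift along the world's x, y, z in units of 0.15 m (1.0 is 0.15 m), then the turn, a rotation vector about the world's x, y, z in units of 180 degrees (1.0 is 180 degrees), then the closure, from 0 (fully open) to 1 (shut). A call has 1 to 20 rows; each row is the pose to reach, as a shift and turn from the pose commanded when the call began, turning the shorter way round; what a row does not reach only later rows make up. A row lasts 1/10 s, in which the tool goes at most 50 mm and 8.59 degrees, less where a joint would pass 70% of its speed; a pose out of reach is approached as far as the arm can. A call with a number of a shift or a turn outside -1 to 1 is refused whole. A call with a gripper value outside its range is refused whole. The fingers move at their own pace and stop on an object; "newtons" is the grip in N (left out, the last holds). Time passes only in rows, so rows that repeat a pose let the fingers close. It gives the time, the measured TCP pose, the force, the opening and the grip force at its end, in the units of the state.
- bot.read_state(): the state, without advancing time (a new reading comes with each control period).
- bot.read_camera(name): name is "scene" or "top" or "wrist"; returns the picture (420x560x3 uint8, red, green, blue); there is no depth.
- bot.camera_info(name): a dict with "vertical_fov" (degrees; the focal length in pixels is half the picture's height over the tangent of half this angle, whatever the lens; pixels are square), "cx", "cy" (the principal point, pixels), "dist" ([k1, k2, p1, p2, k3] as OpenCV has them; the pictures are not rectified), "R" (3x3) and "t" (3): a world point X has camera coordinates R X + t. Camera axes: x right, y down, z forward; pixel columns grow to the right and rows downward; lengths in m; the calibration is good to about 2 mm. A picture is of the moment at which its call begins: read the wrist's pose just before it. camera_info takes no time and is no camera call; for the wrist camera it gives the pose at the moment of the call.
- bot.finish_job(): hands the job in; it is judged then, once.
Trained networks look in the newest picture that a camera, given by its name, has taken for a name from the list of things; names that differ only in an ending like _2 or _b are one class to them, and where a whole thing is asked for, a point or a joint stands for the part that bears it (a point fixed in the world has none). Each returns a list of dicts, best first, with "score" (0 to 1); they miss things now and then, are a little off and sometimes report something else, mostly with a low value. They report only what shows in the picture. A call takes as long as a camera call. They do not tell look-alikes from the thing itself.
- bot.recognise(target, camera): "box" ([left, top, right, bottom] as shares, 0 to 1, of the picture: columns of its width, rows of its height, round what is visible of it).
- bot.trace(target, camera): "mask" (420x560 bool, what is visible of it) and "box" ([left, top, right, bottom] as shares, 0 to 1, of the picture: columns of its width, rows of its height, round what is visible of it).
- bot.mark_of(target, camera): "at" ([row, column] as shares, 0 to 1, of the picture: columns of its width, rows of its height: a listed point, or the origin of a listed thing).
The state is a dict: "time": time; "q": joint angles; "joint_vel": joint speeds; "joint_torque": joint torques, N m; "tool_pos": TCP position; "tcp_rot": TCP orientation; "wrist_force": force on the tool from outside, world axes, zero at the start; "torque": the same for the moment, N m; "width": opening from 0.0 (shut) to 1.0 (fully open); "grip_force": force on a finger pad.
Only numpy, scipy, OpenCV 4.12 (cv2) and the standard library are available. Lean on these libraries where they do the work, as an engineer would, in place of code of your own. Each camera call takes 0.05 s, during which the arm holds its last target. There are 200 camera calls.

### The job

The primed cabinet leg lying in the painting jig is dry and its tenon has to be checked for paint: slide the jig's tailstock back to its stop, draw the leg out of the headstock cup and lift it out. Hold it up to the inspection camera with the tenon pointing straight into the lens, the leg in line with the camera's slanting line of sight and the tenon's end centred about 100 mm in front of the lens. Finish while holding it there, still and in the gripper only, not put down or let go; do not bump the camera or disturb the other things on the table.

Things in the scene. Friction and masses are not known exactly. Their poses are not given: they have to be found in the camera images.
- jig: Painting jig screwed to the table: plywood base 110 x 420 mm, aluminium bed (top 48 mm up), headstock at the -y end, sliding tailstock at the +y end, leg lying between. Origin on the table right below the leg's middle; y along the work from headstock to tailstock, z up. The leg's axis lies 100 mm above the table.
- rest_tail (a point): Middle of the V rest near the tailstock, on the work axis at jig y = +70 mm. Rests are cork-faced plywood, fixed, 8 mm thick along the work, tips 23 mm either side of the axis and no higher than it.
- rest_head (a point): Middle of the other, equal V rest, at jig y = -50 mm. Between the two rests the leg is free on both sides.
- head_cup (a point): Centre of the headstock cup's mouth, at jig y = -96 mm on the work axis; axes as the jig's. The cup (outside 26 mm, bore 20 mm, 10 mm deep) covers the last 9 mm of the leg's tenon with 2 mm clearance all round. The headstock behind it is 50 mm wide and 129 mm high; its 68 mm hand wheel reaches 134 mm high, its crank pin jig y = -216 mm.
- tailstock (a joint): Travel of the tailstock in m: 0 = closed (its cup, bore 22 mm, covers the last 9 mm of the leg's foot), 0.060 = fully back at its stop. It slides along the jig's +y, needs about 3 N and stays where it is left. Starts between 0 and 3 mm.
- tail_knob (a point): Middle of the upright black knob on top of the tailstock, by which it is slid: 26 mm diameter, 31 mm high, centre 143 mm above the table, its top at 158 mm, the tailstock's top below it at 122 mm. Axes as the jig's.
- leg: The turned cabinet leg in the jig: 210 mm long, 0.08 to 0.16 kg, primed grey, tenon bare. Origin on its axis at half length; x axis along it to the tenon (at the start the jig's -y). Straight grip barrel 28 mm thick from x = -33 to +28 mm, beads of 38 mm at x = -42 mm and 34 mm at +35 mm. Draw it about 15 mm along the jig's +y out of the headstock cup, then lift it.
- tenon_end (a point): Centre of the end face of the tenon (round, 16 mm thick, 24 mm long, behind a 38 mm shoulder), on the leg's axis at x = +105 mm. Axes as the leg's.
- foot_end (a point): Centre of the foot's end face (foot 18 mm thick), on the leg's axis at x = -105 mm. Axes as the leg's.
- camera: Inspection camera on a post stand, screwed to the table: round base 116 mm in diameter, 16 mm high, origin under its centre; 16 mm post 35 mm behind the centre; at its top, 238 mm above the table, the camera head (46 x 52 x 40 mm, lens barrel 32 mm in diameter). It looks towards its own -x side (roughly to the robot), tilted down.
- cam_head (a joint): Downward tilt of the camera's line of sight in rad, 0 = level; between 0.22 and 0.50 at the start. Held by friction; leave it as it is.
- lens (a point): Centre of the camera lens's front face, about 220 mm above the table. Turns with the camera head: the line of sight runs from here along this frame's -x axis (slanting down), its y axis is level. The camera head lies behind it (+x).
- spare0: Bystander: bare wooden leg of the same shape on a low plywood rack at the robot's right; origin as for the leg.
- spare1: Bystander: the second bare wooden leg on that rack; origin as for the leg.
- mason_jar: Bystander: glass jar with a steel lid, 84 mm in diameter, 150 mm high, beyond the jig. Origin under its centre, as for all of the following.
- paint_pot: Bystander: paint pot with a white lid, 64 mm in diameter, 62 mm high, beyond the jig.
- brush: Bystander: paint brush, 200 mm long, lying at the left, between robot and jig.
- tape: Bystander: roll of masking tape, 100 mm in diameter, 24 mm high, lying flat at the left.
- sanding_block: Bystander: cork sanding block, 100 x 60 x 32 mm, between robot and jig.
- filler_tin: Bystander: filler tin, 72 mm in diameter, 75 mm high, beyond the headstock at the robot's right.
Not all that is in view belongs to the job. What is shaped like the camera but yellow is not meant.

How it is judged:
By the outcome, as a careful person would: the job done as asked, in the order asked, and still so for the second after the job is handed in, while the arm keeps its last pose, push and grip.
It also fails if it takes over 45 s, if anything falls off the work surface, if the arm or the gripper's body presses on something with over 40 N, if the wrist force passes 120 N, or if a joint passes its speed limit or range.

## Working session

There is one attempt and no reset: what is moved stays moved. The work goes in short steps, Python scripts to look and compute and a tool call to move; the robot and the scene stay as the last step left them, time stands still between calls to the robot, and variables do not carry over. Pictures are saved under pics/ and viewed, at most 13 in all, crops included, and the job is handed in when it is done.

Besides the shell and the picture viewer there is one more tool, called after "Emit:" in YAML: its name, and indented under it one key for each argument. servo_tool: Moves the arm, as the interface text tells. Shifts and turns lie within -1 to 1; 1 stands for 0.15 m of shift or 180 degrees of turn. Its arguments: {"type":"object","properties":{"series":{"type":"array","items":{"type":"array","items":{"type":"number"}}},"newtons":{"type":"number"}},"required":["series"]}

```bash
mkdir -p pics; ls
cat > h.py <<'E'
import numpy as np, cv2
from scipy.optimize import least_squares
from workcell import bot
def K(i):
    f=210/np.tan(np.radians(i["vertical_fov"])/2)
    return np.array([[f,0,i["cx"]],[0,f,i["cy"]],[0,0,1.]])
def proj(X,i):
    R=np.array(i["R"]);t=np.array(i["t"],float)
    return cv2.projectPoints(np.atleast_2d(np.array(X,float)),cv2.Rodrigues(R)[0],t,K(i),np.array(i["dist"],float))[0][:,0]
def ray(uv,i):
    p=cv2.undistortPoints(np.array([[uv]],float),K(i),np.array(i["dist"],float))[0,0]
    R=np.array(i["R"]);t=np.array(i["t"],float)
    d=R.T@np.array([p[0],p[1],1]);return -R.T@t,d/np.linalg.norm(d)
def onz(uv,i,z):
    o,d=ray(uv,i);return o+d*(z-o[2])/d[2]
E
python3 - <<'E'
from h import *
ims={}
for c in("scene","top","wrist"):
    i=bot.camera_info(c);im=bot.read_camera(c);ims[c]=im
    cv2.imwrite(f"pics/{c}0.png",im[:,:,::-1])
    print(c,np.round(-np.array(i["R"]).T@np.array(i["t"]),3),np.round(np.array(i["R"])[2],2),i["vertical_fov"])
    for n in("jig","tail_knob","rest_tail","rest_head","head_cup","leg","tenon_end","foot_end","camera","lens"):
        print(c,n,[(np.round(np.array(r["at"])[::-1]*[560,420]).tolist(),round(r["score"],2)) for r in bot.mark_of(n,c)][:4])
print(bot.read_state())
E
```

```text
pics
scene [1.098 0.06  1.028] [-0.56 -0.1  -0.82] 55.70613536778163
scene jig [([231.0, 255.0], 0.73)]
scene tail_knob [([276.0, 245.0], 0.91), ([201.0, 228.0], 0.63)]
scene rest_tail [([251.0, 246.0], 0.91)]
scene rest_head [([218.0, 233.0], 0.81), ([284.0, 201.0], 0.62)]
scene head_cup [([202.0, 150.0], 0.66), ([201.0, 230.0], 0.62), ([233.0, 256.0], 0.46), ([234.0, 239.0], 0.29)]
scene leg [([232.0, 237.0], 0.87)]
scene tenon_end [([197.0, 223.0], 0.93)]
scene foot_end []
scene camera [([385.0, 323.0], 0.92), ([439.0, 293.0], 0.8), ([196.0, 226.0], 0.61)]
scene lens [([405.0, 280.0], 0.94), ([477.0, 241.0], 0.83)]
top [ 0.313 -0.067  1.907] [ 0.13  0.   -0.99] 42.59172022921866
top jig [([307.0, 196.0], 0.67), ([268.0, 181.0], 0.59)]
top tail_knob [([269.0, 182.0], 0.81), ([309.0, 193.0], 0.23)]
top rest_tail [([290.0, 185.0], 0.64)]
top rest_head [([160.0, 239.0], 0.6), ([322.0, 196.0], 0.56)]
top head_cup [([335.0, 197.0], 0.83)]
top leg [([307.0, 192.0], 0.79)]
top tenon_end [([341.0, 199.0], 0.87)]
top foot_end [([278.0, 190.0], 0.9)]
top camera [([187.0, 166.0], 0.73), ([143
[... 356 characters left out ...]

{'time': 1.65, 'q': array([ 1.15407376e+00,  2.63899241e-01,  1.60400382e+00,  1.68463844e-05,
        1.27368129e+00, -3.68819610e-02]), 'joint_vel': array([ 1.01163017e-03, -7.83026437e-04,  6.82743269e-05,  5.23404488e-04,
        4.69524514e-04, -1.18497982e-03]), 'joint_torque': array([-7.84055501e-04, -5.15038848e+01, -3.67710364e+01, -3.26034178e-04,
        8.71209177e-04, -2.53285691e-05]), 'tool_pos': array([0.25025643, 0.62689404, 0.23127816]), 'tcp_rot': array([-5.93076843e-01, -3.08508952e+00, -1.83886736e-05]), 'wrist_force': array([-0.77645555,  1.21210212,  0.08031085]), 'torque': array([ 0.01643414, -0.07408851,  0.0056356 ]), 'grip_force': 0.0, 'width': 0.9991414571902887}
```

View pics/scene0.png

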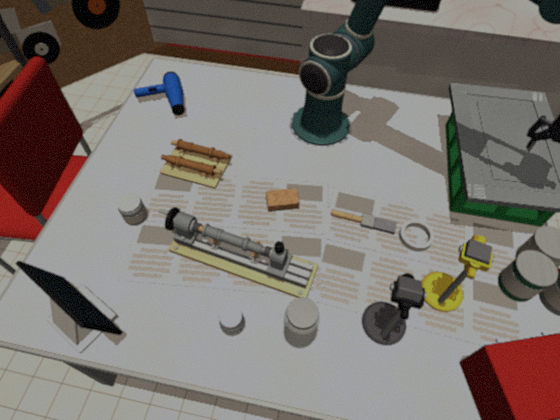

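View pics/top0.png

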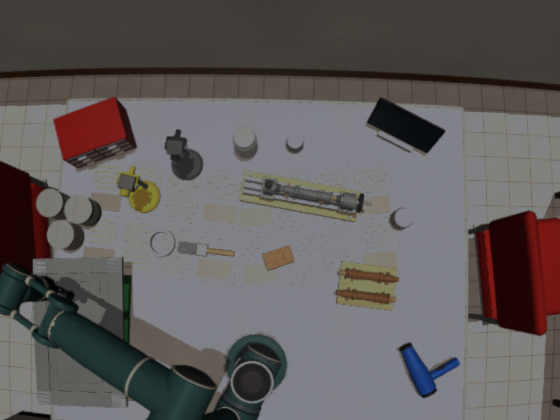

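```bash
cat > fit.py <<'E'
from h import *
S=bot.camera_info("scene");T=bot.camera_info("top")
L={"tail_knob":None,"rest_tail":[0,.07,.1],"rest_head":[0,-.05,.1],"head_cup":[0,-.096,.1],"leg":[0,0,.1],"tenon_end":[0,-.105,.1],"foot_end":[0,.105,.1]}
obs=[(S,"rest_tail",(251,246)),(S,"leg",(232,237)),(S,"rest_head",(218,233)),(T,"rest_tail",(290,185)),(T,"rest_head",(322,196)),(T,"head_cup",(335,197)),(T,"leg",(307,192)),(T,"tenon_end",(341,199)),(T,"foot_end",(278,190))]
def W(p,q):
    c,s=np.cos(p[2]),np.sin(p[2]);return [p[0]+c*q[0]-s*q[1],p[1]+s*q[0]+c*q[1],q[2]]
r=least_squares(lambda p:np.concatenate([proj(W(p,L[n]),i)[0]-uv for i,n,uv in obs]),[.6,-.05,0],loss="soft_l1")
print("jig",r.x);print(np.round(r.fun.reshape(-1,2),1) if r.fun.size==18 else r.cost)
def tri(a,b):
    A=np.zeros((3,3));v=np.zeros(3);P=[]
    for o,d in(ray(a,S),ray(b,T)):
        M=np.eye(3)-np.outer(d,d);A+=M;v+=M@o;P.append((o,d))
    x=np.linalg.solve(A,v);return x,[np.linalg.norm(np.cross(x-o,d)) for o,d in P]
print("knob",tri((276,245),(269,182)), "local from fit")
print("cambase",tri((385,323),(187,166)),onz((385,323),S,0),onz((187,166),T,0))
print("lens",tri((405,280),(177,164)),onz((405,280),S,.22),onz((177,164),T,.22))
print("brush/tape/sand")
for n in("mason_jar","paint_pot","tape","filler_tin","sanding_block","brush"):
    print(n,[np.round(onz(np.array(q["at"])[::-1]*[560,420],S,0),3).tolist() for q in bot.mark_of(n,"scene")][:2])
s=cv2.imread("pics/scene0.png");t=cv2.imread("pics/top0.png")
a=cv2.resize(s[230:350,340:500],None,fx=5,fy=5,interpolation=cv2.INTER_CUBIC)[:, :]
cv2.imwrite("pics/crop1.png",a)
E
python3 fit.py
```

```text
jig [ 0.59173712 -0.16556023 -0.13814035]
[[ 5.1  0.4]
 [-0.1  1.6]
 [-3.1  0.2]
 [-2.   5.4]
 [ 0.8  0.1]
 [ 1.2  1.2]
 [ 1.3  1.7]
 [-2.2 -0.3]
 [-0.2 -1.3]]
knob (array([ 0.61880293, -0.03537691,  0.15986214]), [np.float64(0.003115314737102499), np.float64(0.0031153147371024564)]) local from fit
cambase (array([ 0.69968041,  0.27274894, -0.00523937]), [np.float64(0.0015671102414558128), np.float64(0.0015671102414557816)]) [0.70167037 0.27326155 0.        ] [0.69848253 0.27023327 0.        ]
lens (array([0.66580558, 0.27132212, 0.19242333]), [np.float64(0.001595323883717319), np.float64(0.0015953238837172104)]) [0.68003667 0.26594297 0.22      ] [0.6599345  0.26428694 0.22      ]
brush/tape/sand
mason_jar [[0.771, 0.051, 0.0]]
paint_pot [[0.782, -0.125, 0.0], [0.532, -0.239, 0.0]]
tape [[0.408, 0.352, 0.0]]
filler_tin [[0.523, -0.493, 0.0], [0.41, 0.351, 0.0]]
sanding_block [[0.377, -0.069, 0.0]]
brush [[0.404, 0.187, 0.0]]
```

View pics/crop1.png

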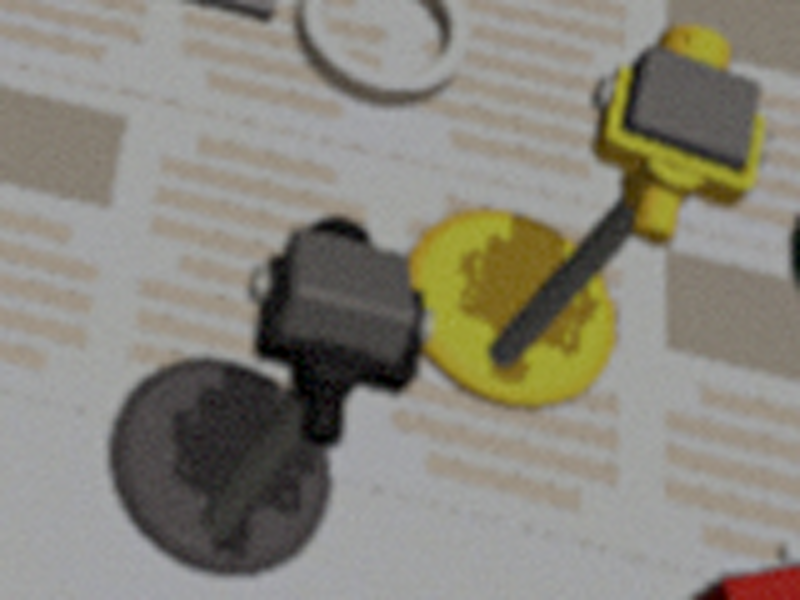

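Candidates for the inspection camera: the dark one in scene at (385,323)/(405,288), and the yellow one at (443,290)/(477,250). The crop shows that the dark one fits the description. The only grey leg is in the jig at (232,237). The brown spares are on the rack at (195,155) and aren't wanted. Next I'll look at the camera head with the wrist camera.

```bash
cat >> h.py <<'E'
from scipy.spatial.transform import Rotation as Ro
def tool(yaw,tilt=0,ax=None):
    "tool y at heading yaw, fingers down, tilted so that tool z leans along -tool x by tilt"
    y=np.array([np.cos(yaw),np.sin(yaw),0]);f=np.array([y[1],-y[0],0])
    z=np.array([0,0,-1.])*np.cos(tilt)+f*np.sin(tilt)
    return np.c_[np.cross(y,z),y,z]
def row(pos,R):
    s=bot.read_state();A=Ro.from_rotvec(s["tcp_rot"])
    d=(np.array(pos)-s["tool_pos"])/.15
    w=(Ro.from_matrix(R)*A.inv()).as_rotvec()/np.pi
    print("row",np.round(d,3),np.round(w,4),"deg",np.round(180*np.linalg.norm(w),1))
E
python3 - <<'E'
from h import *
row([.36,.27,.30],tool(np.pi/2,.35))
E
```

```text
row [ 0.732 -2.379  0.458] [-0.0212 -0.1101  0.1196] deg 29.5
```

Emit:
servo_tool:
  series:
    - [0.3, -1, 0.46, -0.0212, -0.1101, 0.1196, 0]
    - [0.3, -1, 0.46, -0.0212, -0.1101, 0.1196, 0]
    - [0.3, -1, 0.46, -0.0212, -0.1101, 0.1196, 0]
    - [0.3, -1, 0.46, -0.0212, -0.1101, 0.1196, 0]

```text
time: 2.35
tool_pos: [0.2954, 0.4746, 0.3023]
tcp_rot: [-0.004, 2.787, 0.001]
wrist_force: [-0.5, -0.9, 0.5]
width: 1.001
grip_force: 0.0
```

Emit:
servo_tool:
  series:
    - [0.43, -1, 0, 0, 0, 0, 0]
    - [0.43, -1, 0, 0, 0, 0, 0]
    - [0.43, -1, 0, 0, 0, 0, 0]
    - [0.43, -1, 0, 0, 0, 0, 0]

```text
time: 2.75
tool_pos: [0.3604, 0.3231, 0.3006]
tcp_rot: [0.004, 2.79, -0.002]
wrist_force: [-0.1, -0.3, -1.0]
width: 1.006
grip_force: 0.0
```

Emit:
servo_tool:
  series:
    - [0, -0.38, 0, 0, 0, 0, 0]
    - [0, -0.38, 0, 0, 0, 0, 0]
    - [0, -0.38, 0, 0, 0, 0, 0]
    - [0, -0.38, 0, 0, 0, 0, 0]

```text
time: 3.15
tool_pos: [0.3599, 0.2705, 0.3007]
tcp_rot: [0.001, 2.791, 0.002]
wrist_force: [-0.6, -0.4, -0.9]
width: 1.005
grip_force: 0.0
```

```bash
cat > look.py <<'E'
from h import *
import sys,pickle
tag=sys.argv[1];names=sys.argv[2:]
s=bot.read_state();i=bot.camera_info("wrist");im=bot.read_camera("wrist")
cv2.imwrite(f"pics/{tag}.png",im[:,:,::-1]);pickle.dump((i,im),open(tag+".pkl","wb"))
print(s["time"],np.round(s["tool_pos"],4),s["tcp_rot"],s["wrist_force"])
for n in names:
    print(n,[(np.round(np.array(r["at"])[::-1]*[560,420],1).tolist(),round(r["score"],2)) for r in bot.mark_of(n,"wrist")][:4])
E
python3 look.py w1 lens camera cam_head
```

```text
3.15 [0.3599 0.2705 0.3007] [8.40757878e-04 2.79076251e+00 1.77071435e-03] [-0.64731635 -0.39950206 -0.9278866 ]
lens [([280.0, 275.3], 0.7), ([46.9, 311.6], 0.68), ([280.4, 394.7], 0.49)]
camera [([382.4, 218.4], 0.88), ([276.2, 275.1], 0.59)]Traceback (most recent call last):
  File "look.py", line 8, in <module>
    print(n,[(np.round(np.array(r["at"])[::-1]*[560,420],1).tolist(),round(r["score"],2)) for r in bot.mark_of(n,"wrist")][:4])
                                                                                                   ~~~~~~~~~~~^^^^^^^^^^^
ValueError: it knows: brush, camera, filler_tin, foot_end, head_cup, jig, leg, lens, mason_jar, paint_pot, rest_head, rest_tail, sanding_block, spare, tail_knob, tape, tenon_end
```

View pics/w1.png

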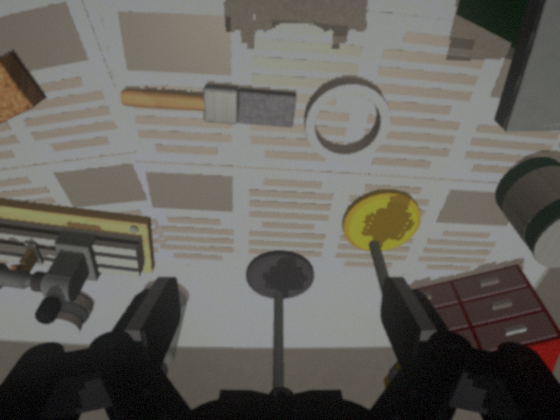

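The wrist view shows the dark base at (280,274), the yellow one at (382,218), and the dark camera's head hidden behind the fingers near (280,395). I'll tilt up more to see it.

Emit:
servo_tool:
  series:
    - [0.35, 0, 0.3, 0, -0.14, 0, 0]
    - [0.35, 0, 0.3, 0, -0.14, 0, 0]
    - [0.35, 0, 0.3, 0, -0.14, 0, 0]
    - [0.35, 0, 0.3, 0, -0.14, 0, 0]
    - [0.35, 0, 0.3, 0, -0.14, 0, 0]

```text
time: 3.8
tool_pos: [0.4111, 0.271, 0.3441]
tcp_rot: [-0.005, 2.355, -0.0]
wrist_force: [0.4, 0.2, 0.4]
width: 1.004
grip_force: 0.0
```

```bash
python3 look.py w2 lens camera
```

```text
3.8 [0.4111 0.271  0.3441] [-4.90784797e-03  2.35546157e+00 -4.84365694e-04] [0.41456121 0.24238337 0.40554862]
lens [([448.2, 207.9], 0.76), ([278.8, 234.9], 0.64)]
camera [([394.2, 55.7], 0.96), ([278.7, 116.8], 0.76)]
```

View pics/w2.png

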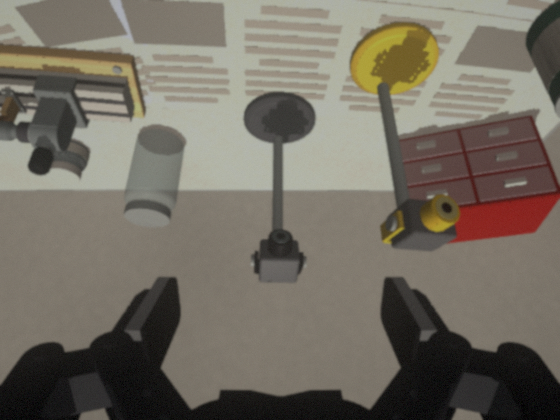

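Lens at (280,237), base centre at (279,117), post foot about (279,137). A second view from the side will give depth, heading and tilt.

Emit:
servo_tool:
  series:
    - [0, -1, 0, 0, 0, 0, 0]
    - [0, -1, 0, 0, 0, 0, 0]
    - [0, -1, 0, 0, 0, 0, 0]
    - [0, -1, 0, 0, 0, 0, 0]
    - [0, -1, 0, 0, 0, 0, 0]

```text
time: 4.45
tool_pos: [0.4134, 0.1173, 0.3477]
tcp_rot: [0.01, 2.349, -0.001]
wrist_force: [0.2, 0.4, 0.5]
width: 1.003
grip_force: 0.0
```

```bash
python3 look.py w3 lens camera
python3 - <<'E'
import cv2,numpy as np
a=cv2.imread("pics/w2.png")[90:290,230:330];b=cv2.imread("pics/w3.png")
cv2.imwrite("pics/c2.png",np.hstack([cv2.resize(a,(300,600),interpolation=2),cv2.resize(b[90:290,340:500],(480,600),interpolation=2)]))
E
```

```text
4.45 [0.4134 0.1173 0.3477] [ 1.04563080e-02  2.34866708e+00 -5.87373851e-04] [0.24549223 0.36635329 0.53859334]
lens [([403.8, 230.5], 0.78)]
camera [([374.9, 113.5], 0.77), ([507.0, 54.0], 0.62)]
```

View pics/c2.png

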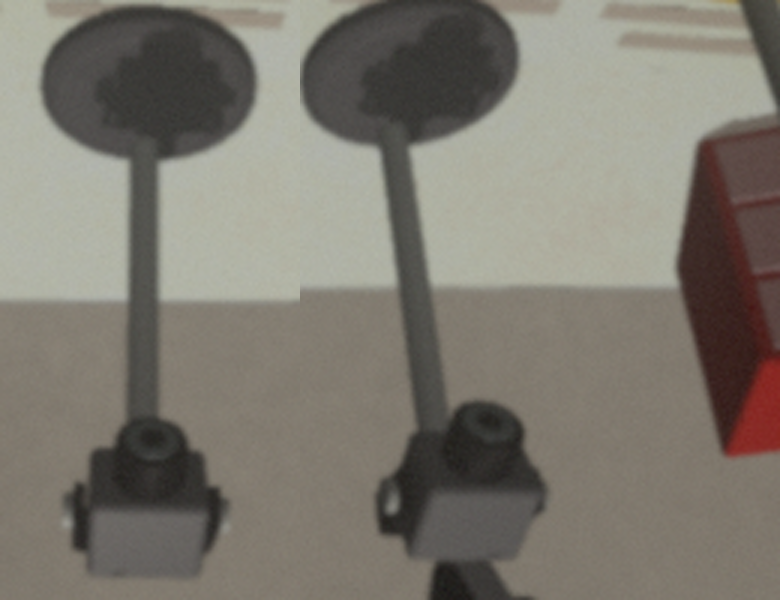

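```bash
cat > cam.py <<'E'
from h import *
import pickle
i2,_=pickle.load(open("w2.pkl","rb"));i3,_=pickle.load(open("w3.pkl","rb"))
A=lambda x,y:(230+x/3,90+y/3)
B=lambda x,y:(340+(x-300)/3,90+y/3)
# +y local side: image is upside down & world +y: left jig is -y -> image right is +y... jig(left)=-y so right=+y
o2={"lens":A(152,440),"tfm":A(90,508),"tfp":A(208,509),"trm":A(88,575),"trp":A(203,577),"bfm":A(93,450),"base":(278.7,116.8),"post":A(144,143)}
o3={"lens":B(488,422),"tfm":B(437,490),"tfp":B(538,490),"trm":B(411,559),"trp":B(525,557),"bfm":B(418,432),"base":(374.9,113.5),"post":B(394,127)}
def pts(p):
    x,y,z,psi,tau,b,D=p
    R=Ro.from_euler("z",psi).as_matrix()@Ro.from_euler("y",tau).as_matrix()  # local -x looks down: Ry(tau)(-1,0,0)=(-c,0,+s)?
    c=np.array([x,y,z]);h=np.array([np.cos(psi),np.sin(psi),0])
    g={"lens":[0,0,0],"tfm":[b,-.026,.02],"tfp":[b,.026,.02],"trm":[b+.046,-.026,.02],"trp":[b+.046,.026,.02],"bfm":[b,-.026,-.02]}
    P={k:c+R@np.array(v) for k,v in g.items()}
    P["base"]=c*[1,1,0]+h*D;P["post"]=c*[1,1,0]+h*(D+.027)+[0,0,.016]
    return P
def res(p):
    P=pts(p);r=[]
    for o,i in((o2,i2),(o3,i3)):
        for k,v in o.items(): r.append((proj(P[k],i)[0]-v)*(2 if k=="lens" else 1))
    return np.concatenate(r)
for t0 in(.35,-.35):
    r=least_squares(res,[.66,.265,.22,0,t0,.02,.03],loss="soft_l1");J=r.jac
    print(np.round(r.x,4),r.cost,"sd",np.round(np.sqrt(np.diag(np.linalg.inv(J.T@J))),4))
print(np.round(res(r.x).reshape(2,-1,2),1).tolist())
E
python3 cam.py
```

```text
[ 0.6749  0.2717  0.2193 -0.039  -0.4304  0.0204  0.0343] 16.83378124254083 sd [0.0025 0.0006 0.0011 0.0179 0.0274 0.0012 0.0029]
[ 0.6749  0.2717  0.2193 -0.039  -0.4304  0.0204  0.0343] 16.833781242376695 sd [0.0025 0.0006 0.0011 0.0179 0.0274 0.0012 0.0029]
[[[-0.3, -0.1], [-0.5, -0.4], [1.3, -0.1], [0.1, 0.6], [0.4, 0.5], [-0.7, -3.1], [1.1, 1.8], [1.1, -1.0]], [[0.6, 0.3], [-2.4, -0.0], [3.7, -0.0], [-1.0, 0.5], [-1.6, 1.0], [-2.9, -2.5], [0.2, 0.4], [0.7, -0.3]]]
```

```bash
cat >> cam.py <<'E'
for k in("tfm","tfp","bfm"): o3.pop(k)
o2.pop("bfm")
r=least_squares(res,[.66,.265,.22,0,-.35,.02,.03],loss="soft_l1");J=r.jac
print(np.round(r.x,4),r.cost,"sd",np.round(np.sqrt(np.diag(np.linalg.inv(J.T@J))),4))
p=r.x.copy()
row([.60,-.06,.34],tool(-.138))
E
python3 cam.py | tail -2
```

```text
[ 0.6738  0.2714  0.2197 -0.0385 -0.4258  0.0195  0.0353] 5.617203004077608 sd [0.0029 0.0008 0.0012 0.0198 0.0327 0.0017 0.0033]
row [ 1.249 -1.206 -0.04 ] [ 0.2134  0.1863 -0.5126] deg 105.4
```

Emit:
servo_tool:
  series:
    - [1, -0.9, 0, 0.2134, 0.1863, -0.5126, 0]
    - [1, -0.9, 0, 0.2134, 0.1863, -0.5126, 0]
    - [1, -0.9, 0, 0.2134, 0.1863, -0.5126, 0]
    - [1, -0.9, 0, 0.2134, 0.1863, -0.5126, 0]
    - [1, -0.9, 0, 0.2134, 0.1863, -0.5126, 0]
    - [1, -0.9, 0, 0.2134, 0.1863, -0.5126, 0]
    - [1, -0.9, 0, 0.2134, 0.1863, -0.5126, 0]
    - [1, -0.9, 0, 0.2134, 0.1863, -0.5126, 0]
    - [1, -0.9, 0, 0.2134, 0.1863, -0.5126, 0]
    - [1, -0.9, 0, 0.2134, 0.1863, -0.5126, 0]
    - [1, -0.9, 0, 0.2134, 0.1863, -0.5126, 0]
    - [1, -0.9, 0, 0.2134, 0.1863, -0.5126, 0]
    - [1, -0.9, 0, 0.2134, 0.1863, -0.5126, 0]
    - [1, -0.9, 0, 0.2134, 0.1863, -0.5126, 0]

```text
time: 6.0
tool_pos: [0.5632, -0.0136, 0.3439]
tcp_rot: [-2.364, -2.066, 0.004]
wrist_force: [0.2, 0.5, -0.9]
width: 0.995
grip_force: 0.0
```

Emit:
servo_tool:
  series:
    - [0.15, -0.75, -0.05, 0, 0, 0, 0]
    - [0.15, -0.75, -0.05, 0, 0, 0, 0]
    - [0.15, -0.75, -0.05, 0, 0, 0, 0]
    - [0.15, -0.75, -0.05, 0, 0, 0, 0]
    - [0.15, -0.75, -0.05, 0, 0, 0, 0]

```text
time: 6.5
tool_pos: [0.5846, -0.1263, 0.3376]
tcp_rot: [-2.367, -2.063, 0.001]
wrist_force: [-0.7, 0.6, -0.3]
width: 1.001
grip_force: 0.0
```

```bash
python3 look.py w4 tail_knob leg rest_tail rest_head head_cup foot_end tenon_end
```

```text
6.5 [ 0.5846 -0.1263  0.3376] [-2.36680758e+00 -2.06337750e+00  9.67921804e-04] [-0.73842859  0.57395463 -0.26673098]
tail_knob [([300.7, 67.0], 0.69)]
leg [([294.9, 199.8], 0.69)]
rest_tail [([294.6, 137.3], 0.59)]
rest_head [([288.9, 239.8], 0.67), ([90.7, 340.6], 0.24)]
head_cup [([296.0, 276.5], 0.91)]
foot_end [([296.0, 101.9], 0.97)]
tenon_end [([293.6, 281.6], 0.78)]
```

View pics/w4.png

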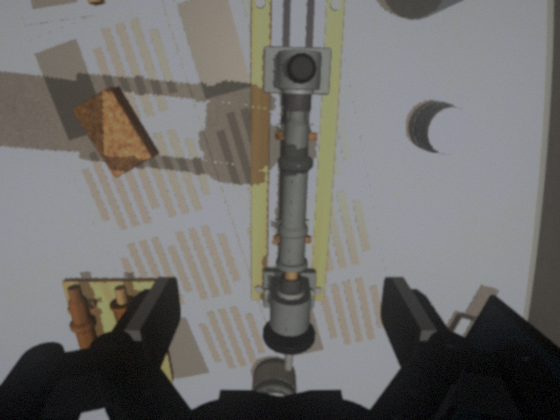

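The wrist view shows the jig in line with the tool: knob (301,67), leg middle (295,200), head cup (296,276). Next I'll fit the jig pose.

```bash
cat > jig.py <<'E'
from h import *
import pickle
i,_=pickle.load(open("w4.pkl","rb"))
O={"rest_tail":(294.6,137.3),"leg":(294.9,199.8),"rest_head":(290.5,239.8),"head_cup":(296,276.5),"tenon_end":(293.6,281.6),"foot_end":(296,101.9)}
L={"rest_tail":[0,.07,.1],"rest_head":[0,-.05,.1],"head_cup":[0,-.096,.1],"leg":[0,0,.1],"tenon_end":[0,-.105,.1],"foot_end":[0,.105,.1]}
W=lambda p,q:np.array([p[0]+np.cos(p[2])*q[0]-np.sin(p[2])*q[1],p[1]+np.sin(p[2])*q[0]+np.cos(p[2])*q[1],q[2]])
r=least_squares(lambda p:np.concatenate([proj(W(p,L[n]),i)[0]-uv for n,uv in O.items()]),[.59,-.165,-.138],loss="soft_l1");p=r.x
print(p,np.round(np.concatenate([proj(W(p,L[n]),i)[0]-uv for n,uv in O.items()]),1))
k=onz((300.7,67),i,.158);k2=onz((300.7,67),i,.143);d=k-[p[0],p[1],0];c,s=np.cos(p[2]),np.sin(p[2])
print("knob",k,k2,"local",c*d[0]+s*d[1],-s*d[0]+c*d[1])
row([k2[0],k2[1],.133],tool(p[2]))
E
python3 jig.py
```

```text
[ 0.59473365 -0.16584894 -0.13273269] [ 0.6 -1.  -0.3 -0.1  3.7  1.  -2.1 -0.7  0.2  0.8 -0.5  0.2]
knob [ 0.61471124 -0.03091937  0.158     ] [ 0.61559287 -0.03028016  0.143     ] local 0.001944841795132192 0.13638661966669943
row [ 0.206  0.644 -1.367] [-0.0001 -0.0003  0.0015] deg 0.3
```

Emit:
servo_tool:
  series:
    - [0.2, 0.63, -0.3, 0, 0, 0.0015, 0]
    - [0.2, 0.63, -0.3, 0, 0, 0.0015, 0]
    - [0.2, 0.63, -0.9, 0, 0, 0.0015, 0.3]
    - [0.2, 0.63, -0.9, 0, 0, 0.0015, 0.3]
    - [0.2, 0.63, -0.9, 0, 0, 0.0015, 0.3]

```text
time: 7.4
tool_pos: [0.6094, -0.0316, 0.1948]
tcp_rot: [-2.354, -2.062, 0.017]
wrist_force: [-0.7, -0.4, -0.5]
width: 0.698
grip_force: 0.0
```

Emit:
servo_tool:
  newtons: 30
  series:
    - [0, 0, -0.25, 0, 0, 0, 0.3]
    - [0, 0, -0.47, 0, 0, 0, 0.3]
    - [0, 0, -0.47, 0, 0, 0, 0.3]
    - [0, 0, -0.47, 0, 0, 0, 1]
    - [0, 0, -0.47, 0, 0, 0, 1]
    - [0, 0, -0.47, 0, 0, 0, 1]
    - [0, 0, -0.47, 0, 0, 0, 1]
    - [0, 0, -0.47, 0, 0, 0, 1]
    - [0, 0, -0.47, 0, 0, 0, 1]

```text
time: 8.3
tool_pos: [0.6154, -0.0334, 0.1361]
tcp_rot: [2.364, 2.068, 0.001]
wrist_force: [-4.9, 1.1, 6.7]
width: 0.284
grip_force: 30.0
```

Emit:
servo_tool:
  series:
    - [0.009, 0.066, 0, 0, 0, 0, 1]
    - [0.018, 0.132, 0, 0, 0, 0, 1]
    - [0.026, 0.198, 0, 0, 0, 0, 1]
    - [0.035, 0.264, 0, 0, 0, 0, 1]
    - [0.044, 0.33, 0, 0, 0, 0, 1]
    - [0.05, 0.37, 0, 0, 0, 0, 1]
    - [0.052, 0.39, 0, 0, 0, 0, 1]
    - [0.052, 0.39, 0, 0, 0, 0, 1]
    - [0.052, 0.39, 0, 0, 0, 0, 1]

```text
time: 9.2
tool_pos: [0.6248, 0.0251, 0.136]
tcp_rot: [2.362, 2.066, 0.004]
wrist_force: [-1.4, -2.1, 5.4]
width: 0.285
grip_force: 29.9
```

Emit:
servo_tool:
  series:
    - [0.002, 0.013, 0, 0, 0, 0, 1]
    - [0.004, 0.026, 0, 0, 0, 0, 1]
    - [0.004, 0.026, 0, 0, 0, 0, 1]

```text
time: 9.5
tool_pos: [0.6249, 0.0252, 0.1361]
tcp_rot: [2.359, 2.065, -0.004]
wrist_force: [-3.6, -13.7, 6.7]
width: 0.288
grip_force: 30.1
```

The force rose with no motion, so the tailstock is at its stop. I'll release it and go to the leg.

Emit:
servo_tool:
  series:
    - [0, 0, 0, 0, 0, 0, 0.3]
    - [0, 0, 0, 0, 0, 0, 0.3]
    - [0, 0, 0, 0, 0, 0, 0.3]
    - [0, 0, 0.33, 0, 0, 0, 0.3]
    - [0, 0, 0.5, 0, 0, 0, 0.3]
    - [-0.1, -0.33, 0.5, 0, 0, 0, 0.3]
    - [-0.15, -0.66, 0.5, 0, 0, 0, 0.3]
    - [-0.19, -0.98, 0.5, 0, 0, 0, 0.3]
    - [-0.19, -0.98, 0.5, 0, 0, 0, 0.3]

```text
time: 10.4
tool_pos: [0.594, -0.1227, 0.2077]
tcp_rot: [2.369, 2.062, -0.003]
wrist_force: [0.1, 0.3, -0.3]
width: 0.696
grip_force: 0.0
```

Emit:
servo_tool:
  series:
    - [0, -0.31, 0, 0, 0, 0, 0.3]
    - [0, -0.31, 0, 0, 0, 0, 0.3]
    - [0, -0.31, -0.2, 0, 0, 0, 0.3]
    - [0, -0.31, -0.4, 0, 0, 0, 0.3]
    - [0, -0.31, -0.4, 0, 0, 0, 0.3]
    - [0, -0.31, -0.4, 0, 0, 0, 0.3]

```text
time: 11.0
tool_pos: [0.5943, -0.1631, 0.1468]
tcp_rot: [-2.362, -2.067, 0.002]
wrist_force: [0.7, -0.2, -0.2]
width: 0.704
grip_force: 0.0
```

```bash
python3 - <<'E'
from h import *
s=bot.read_state();print(s["tool_pos"],s["wrist_force"],s["width"])
row([.596,-.166,.080],tool(-.1327))
E
python3 look.py w5 tail_knob foot_end leg rest_tail
```

```text
[ 0.59434616 -0.16306958  0.14684448] [ 0.69149745 -0.19753662 -0.16024009] 0.7036957006916222
row [ 0.011 -0.02  -0.446] [-0.0004 -0.001   0.0001] deg 0.2
11.0 [ 0.5943 -0.1631  0.1468] [-2.36193467 -2.06703897  0.00238978] [ 0.69149745 -0.19753662 -0.16024009]
tail_knob []
foot_end [([284.7, 44.2], 0.95)]
leg [([282.1, 240.5], 0.67)]
rest_tail []
```

View pics/w5.png

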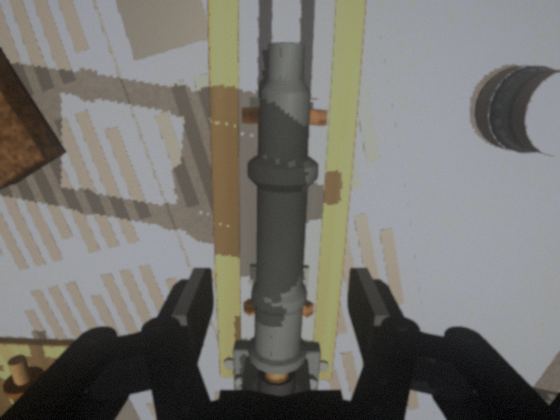

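Run:
```python
from h import *
import pickle
i,_=pickle.load(open("w5.pkl","rb"))
p=[.5947,-.1658,-.1327]
for n,uv,l in(("foot",(284.7,44.2),.105),("leg",(282.1,240.5),0),("bead-42",(282,172),.042),("bead35",(279,298),-.035)):
    x=onz(uv,i,.1);d=x[:2]-p[:2];c,s=np.cos(p[2]),np.sin(p[2])
    print(n,np.round(x,4),"local",np.round([c*d[0]+s*d[1],-s*d[0]+c*d[1]],4),"expect",l)
```

```text
foot [ 0.6097 -0.0615  0.1   ] local [0.0011 0.1053] expect 0.105
leg [ 0.5947 -0.1654  0.1   ] local [-0.      0.0004] expect 0
bead-42 [ 0.5999 -0.1253  0.1   ] local [-0.0002  0.0408] expect 0.042
bead35 [ 0.5878 -0.2035  0.1   ] local [-0.0019 -0.0383] expect -0.035
```

Emit:
servo_tool:
  newtons: 60
  series:
    - [0.005, -0.015, -0.25, 0, -0.001, 0, 0.3]
    - [0.005, -0.015, -0.445, 0, -0.001, 0, 0.3]
    - [0.005, -0.015, -0.445, 0, -0.001, 0, 0.3]
    - [0.005, -0.015, -0.445, 0, -0.001, 0, 1]
    - [0.005, -0.015, -0.445, 0, -0.001, 0, 1]
    - [0.005, -0.015, -0.445, 0, -0.001, 0, 1]
    - [0.005, -0.015, -0.445, 0, -0.001, 0, 1]
    - [0.005, -0.015, -0.445, 0, -0.001, 0, 1]
    - [0.005, -0.015, -0.445, 0, -0.001, 0, 1]

```text
time: 12.15
tool_pos: [0.594, -0.1665, 0.0831]
tcp_rot: [-2.365, -2.067, 0.001]
wrist_force: [-10.0, -0.0, 6.8]
width: 0.309
grip_force: 58.4
```

Emit:
servo_tool:
  series:
    - [-0.013, 0, 0.015, 0, 0, 0, 1]
    - [-0.01, 0.03, 0.015, 0, 0, 0, 1]
    - [-0.006, 0.06, 0.015, 0, 0, 0, 1]
    - [-0.001, 0.09, 0.015, 0, 0, 0, 1]
    - [0.004, 0.12, 0.015, 0, 0, 0, 1]
    - [0.004, 0.12, 0.015, 0, 0, 0, 1]

```text
time: 12.75
tool_pos: [0.597, -0.1478, 0.0835]
tcp_rot: [2.363, 2.067, 0.004]
wrist_force: [0.8, 1.7, 2.6]
width: 0.309
grip_force: 59.1
```

Emit:
servo_tool:
  series:
    - [0, 0, 0.1, 0, 0, 0, 1]
    - [0, 0, 0.25, 0, 0, 0, 1]
    - [0, 0, 0.5, 0, 0, 0, 1]
    - [0, 0, 0.75, 0, 0, 0, 1]
    - [0, 0, 1, 0, 0, 0, 1]
    - [0, 0, 1, 0, 0, 0, 1]

```text
time: 13.35
tool_pos: [0.5999, -0.1496, 0.2413]
tcp_rot: [2.356, 2.06, 0.013]
wrist_force: [0.1, -0.4, -0.5]
width: 0.308
grip_force: 59.0
```

```bash
cat > fin.py <<'E'
from h import *
import sys
def fin(lens,psi,tau,back=0,off=.0167,dx=0):
    R=tool(psi+np.pi/2,tau);d=-R[:,0]
    row(np.array(lens)-(.205+dx+back)*d+off*R[:,2],R)
    print("target",np.array(lens)-(.205+dx+back)*d+off*R[:,2],"d",d)
if __name__=="__main__": fin([.674,.2715,.2195],-.0385,.427,float(sys.argv[1]))
E
python3 fin.py .06; python3 look.py w6 foot_end leg tenon_end
```

```text
row [-1.066  2.867 -0.978] [-0.1197 -0.0941  0.5204] deg 97.6
target [0.43988354 0.28051794 0.09455182] d [ 0.90953777 -0.03503452  0.41414203]
13.35 [ 0.5999 -0.1496  0.2413] [2.35574194 2.06048678 0.01321527] [ 0.1445069  -0.35618755 -0.52443937]
foot_end [([285.0, 10.7], 0.82)]
leg [([447.4, 113.6], 0.66), ([281.2, 297.8], 0.62)]
tenon_end []
```

View pics/w6.png

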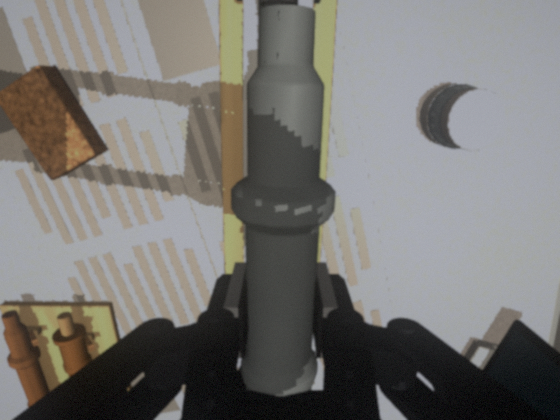

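Emit:
servo_tool:
  series:
    - [-1, 1, 0.2, -0.1197, -0.0941, 0.5204, 1]
    - [-1, 1, 0.2, -0.1197, -0.0941, 0.5204, 1]
    - [-1, 1, 0.2, -0.1197, -0.0941, 0.5204, 1]
    - [-1, 1, 0.2, -0.1197, -0.0941, 0.5204, 1]
    - [-1, 1, 0.2, -0.1197, -0.0941, 0.5204, 1]
    - [-1, 1, 0.2, -0.1197, -0.0941, 0.5204, 1]
    - [-1, 1, 0.2, -0.1197, -0.0941, 0.5204, 1]
    - [-1, 1, 0.2, -0.1197, -0.0941, 0.5204, 1]
    - [-1, 1, 0.2, -0.1197, -0.0941, 0.5204, 1]
    - [-1, 1, 0.2, -0.1197, -0.0941, 0.5204, 1]
    - [-1, 1, 0.2, -0.1197, -0.0941, 0.5204, 1]
    - [-1, 1, 0.2, -0.1197, -0.0941, 0.5204, 1]
    - [-1, 1, 0.2, -0.1197, -0.0941, 0.5204, 1]

```text
time: 14.85
tool_pos: [0.4442, 0.0012, 0.26]
tcp_rot: [0.058, 2.721, -0.028]
wrist_force: [-0.4, -0.3, -1.6]
width: 0.306
grip_force: 59.1
```

Emit:
servo_tool:
  series:
    - [-0.06, 0.3, 0, 0, 0, 0, 1]
    - [-0.06, 0.6, 0, 0, 0, 0, 1]
    - [-0.06, 0.85, 0, 0, 0, 0, 1]
    - [-0.06, 1, 0, 0, 0, 0, 1]
    - [-0.06, 1, 0, 0, 0, 0, 1]

```text
time: 15.35
tool_pos: [0.4363, 0.1542, 0.2614]
tcp_rot: [0.052, 2.719, -0.028]
wrist_force: [-0.6, 0.2, -0.5]
width: 0.307
grip_force: 59.3
```

Emit:
servo_tool:
  series:
    - [0, 0.3, 0, 0, 0, 0, 1]
    - [0, 0.6, -0.1, 0, 0, 0, 1]
    - [0, 0.8, -0.2, 0, 0, 0, 1]
    - [0, 0.87, -0.4, 0, 0, 0, 1]
    - [0, 0.87, -0.5, 0, 0, 0, 1]
    - [0, 0.87, -0.5, 0, 0, 0, 1]
    - [0, 0.87, -0.5, 0, 0, 0, 1]

```text
time: 16.05
tool_pos: [0.437, 0.2808, 0.1874]
tcp_rot: [0.058, 2.717, -0.03]
wrist_force: [0.6, 1.0, -0.4]
width: 0.308
grip_force: 59.5
```

```bash
python3 fin.py .06; python3 look.py w7 lens foot_end tenon_end
python3 - <<'E'
from h import *
for c in("scene","top"):
    im=bot.read_camera(c);cv2.imwrite(f"pics/{c}7.png",im[:,:,::-1])
    for n in("tenon_end","foot_end","lens","leg"):
        print(c,n,[(np.round(np.array(r["at"])[::-1]*[560,420],1).tolist(),round(r["score"],2)) for r in bot.mark_of(n,c)][:3])
E
```

```text
row [ 0.019 -0.002 -0.619] [ 0.004  -0.001   0.0022] deg 0.8
target [0.43988354 0.28051794 0.09455182] d [ 0.90953777 -0.03503452  0.41414203]
16.05 [0.437  0.2808 0.1874] [ 0.05779799  2.71683488 -0.03046795] [ 0.64554209  0.96655874 -0.43102446]
lens []
foot_end [([284.8, 8.7], 0.78)]
tenon_end []
scene tenon_end [([403.9, 277.6], 0.73), ([412.7, 211.4], 0.61), ([413.2, 197.6], 0.36)]
scene foot_end [([410.8, 179.9], 0.64)]
scene lens [([479.7, 237.4], 0.67), ([280.1, 201.8], 0.64)]
scene leg [([413.1, 196.2], 0.85)]
top tenon_end [([169.8, 207.9], 0.87)]
top foot_end [([169.8, 264.8], 0.86), ([277.9, 255.9], 0.51), ([205.7, 252.8], 0.23)]
top lens [([177.2, 163.8], 0.89), ([123.1, 194.7], 0.64)]
top leg [([171.4, 235.2], 0.78), ([291.2, 145.8], 0.5)]
```

View pics/w7.png

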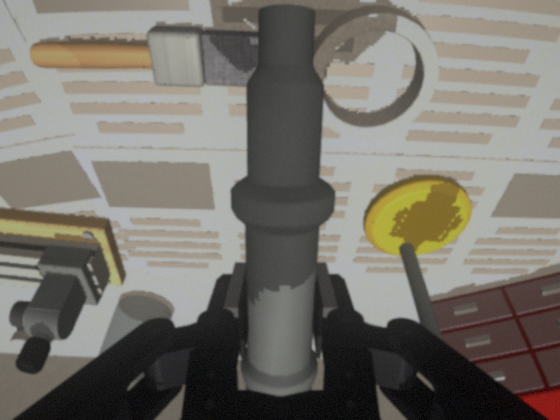

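Run:
```python
from h import *
import pickle
i,_=pickle.load(open("w7.pkl","rb"));s=bot.read_state()
R=Ro.from_rotvec(s["tcp_rot"]).as_matrix();p=s["tool_pos"]
w=lambda v:p+R@np.array(v)
for off in(-.019,-.0167,-.0145): print("foot proj",proj(w([.105,0,off]),i)[0],"bead",proj(w([.042,0,off]),i)[0])
S=bot.camera_info("scene");T=bot.camera_info("top")
for n,x in(("tenon",-.105),("foot",.105),("leg",0)): print(n,proj(w([x,0,-.0167]),S)[0],proj(w([x,0,-.0167]),T)[0])
L=[.674,.2715,.2195];print("lens",proj(L,S)[0],proj(L,T)[0])
a=cv2.imread("pics/scene7.png")[160:340,330:500];cv2.imwrite("pics/c7.png",cv2.resize(a,None,fx=3.3,fy=3.3,interpolation=2))
```

```text
foot proj [285.4899691   15.17867567] bead [284.86246211 204.9590801 ]
foot proj [285.40332239  16.53392864] bead [284.79795975 203.0018893 ]
foot proj [285.32345703  17.7834101 ] bead [284.7381947 201.1890765]
tenon [415.16001048 217.47874618] [168.73790782 204.15619888]
foot [409.62182358 179.42233826] [169.16952495 265.70214596]
leg [412.15620824 196.81122698] [168.8788709  235.54630478]
lens [407.53429912 278.10803963] [175.06503311 159.72406986]
```

View pics/c7.png

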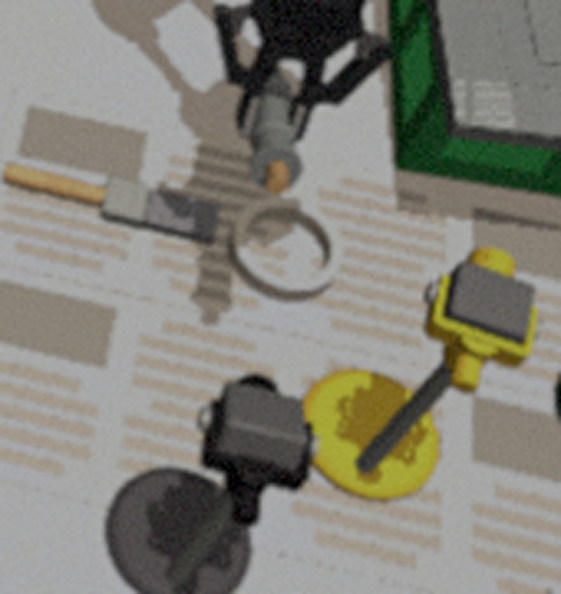

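Leg is held straight, with its foot about 2 mm further from the grip than modelled. The top camera's lens-to-tenon offset matches the model. Now the final pose.

```bash
python3 -c "
from fin import *
for b in (.06,0): fin([.674,.2715,.2195],-.0385,.43,b,.0165,-.002)"
```

```text
row [ 0.034 -0.011 -0.619] [ 0.0036 -0.0017  0.0017] deg 0.8
target [0.44199243 0.28043671 0.09486504] d [ 0.90829218 -0.03498654  0.4168708 ]
row [ 0.397 -0.025 -0.452] [ 0.0036 -0.0017  0.0017] deg 0.8
target [0.49648996 0.27833752 0.11987729] d [ 0.90829218 -0.03498654  0.4168708 ]
```

Emit:
servo_tool:
  series:
    - [0.03, -0.01, -0.3, 0.0036, -0.0017, 0.0017, 1]
    - [0.03, -0.01, -0.55, 0.0036, -0.0017, 0.0017, 1]
    - [0.03, -0.01, -0.62, 0.0036, -0.0017, 0.0017, 1]
    - [0.08, -0.01, -0.6, 0.0036, -0.0017, 0.0017, 1]
    - [0.16, -0.015, -0.56, 0.0036, -0.0017, 0.0017, 1]
    - [0.25, -0.02, -0.52, 0.0036, -0.0017, 0.0017, 1]
    - [0.34, -0.025, -0.48, 0.0036, -0.0017, 0.0017, 1]
    - [0.397, -0.025, -0.452, 0.0036, -0.0017, 0.0017, 1]
    - [0.397, -0.025, -0.452, 0.0036, -0.0017, 0.0017, 1]
    - [0.397, -0.025, -0.452, 0.0036, -0.0017, 0.0017, 1]
    - [0.397, -0.025, -0.452, 0.0036, -0.0017, 0.0017, 1]
    - [0.397, -0.025, -0.452, 0.0036, -0.0017, 0.0017, 1]

```text
time: 17.95
tool_pos: [0.4957, 0.2781, 0.1194]
tcp_rot: [0.052, 2.712, -0.012]
wrist_force: [-0.5, -0.2, -0.5]
width: 0.304
grip_force: 59.5
```

```bash
python3 -c "
from fin import *
fin([.674,.2715,.2195],-.0385,.43,0,.0165,-.002)
for c in('scene','top'):
    i=bot.camera_info(c);im=bot.read_camera(c);cv2.imwrite(f'pics/{c}8.png',im[:,:,::-1])
    s=bot.read_state();R=Ro.from_rotvec(s['tcp_rot']).as_matrix()
    print('pred tenon',proj(s['tool_pos']+R@[-.103,0,-.0165],i)[0],'lens',proj([.674,.2715,.2195],i)[0])
    for n in('tenon_end','lens'): print(c,n,[(np.round(np.array(r['at'])[::-1]*[560,420],1).tolist(),round(r['score'],2)) for r in bot.mark_of(n,c)][:3])
print(bot.read_state()['time'])
a=cv2.imread('pics/scene8.png')[180:340,340:460];b=cv2.imread('pics/top8.png')[130:270,120:240]
cv2.imwrite('pics/c8.png',np.hstack([cv2.resize(a,(390,520),interpolation=2),cv2.resize(b,(390,520),interpolation=2)]))
"
```

```text
row [0.005 0.002 0.003] [ 0.0001 -0.0003 -0.0001] deg 0.1
target [0.49648996 0.27833752 0.11987729] d [ 0.90829218 -0.03498654  0.4168708 ]
pred tenon [405.00124214 251.83640206] lens [407.53429912 278.10803963]
scene tenon_end [([401.1, 247.6], 0.69)]
scene lens [([406.3, 275.1], 0.89), ([481.9, 241.3], 0.68), ([294.4, 332.5], 0.54)]
pred tenon [174.94164961 189.66399968] lens [175.06503311 159.72406986]
top tenon_end [([176.9, 190.8], 0.72), ([247.5, 147.0], 0.66)]
top lens [([178.0, 161.3], 0.77), ([124.5, 194.2], 0.7)]
18.25
```

View pics/c8.png

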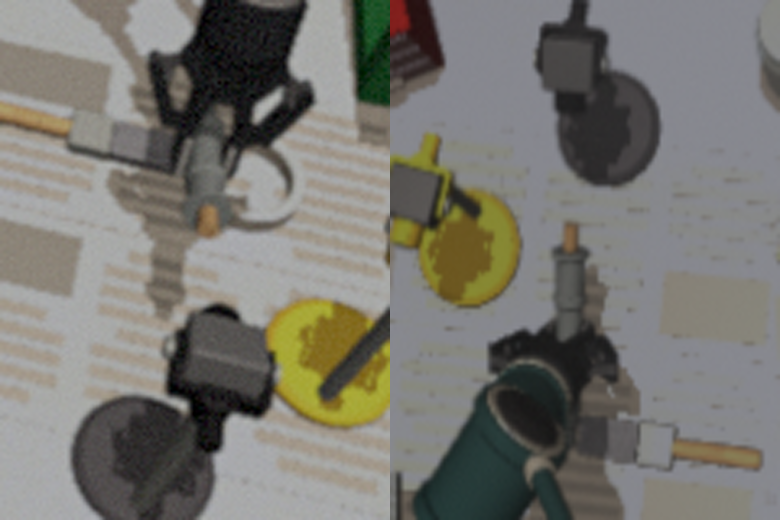

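Both views agree with the prediction. The tenon tip is at (404,251) in the scene view and (176,191) in the top view, where the leg lines up with the lens barrel at (176,160). I'm handing it in.

```bash
python3 -c "
from workcell import bot
print(bot.finish_job())"
```

```text
the job is handed in; nothing more can be done
None
```

The job is handed in: I slid the tailstock to its stop, drew the leg out and lifted it clear, and the gripper is holding it still, tenon about 100 mm from the lens and in line with the camera's sight to within the few-millimetre, roughly 2° measurement error.

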